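# Set the red template up in the marking-out stand

## Task

Swing the rack's green keeper bar a quarter turn aside, slide the red template straight up out of its slot by its top edge, stand it on the open end of the marking-out stand's ledge, well short of the end stop, and let go of it there. Then slide it along the ledge until it is snug against the end stop, and swing the keeper bar fully back over the two templates left in the rack. Leave those templates in their slots, and leave the other things on the bench where they are.

Things in the scene. Friction and masses are not known exactly. Their poses are not given: they have to be found in the camera images.
- rack: Fixed plywood rack, 200 (x) x 186 (y) x 48 mm high; origin at the centre of its underside. Three upright slots at x = -60, 0, +60 mm each hold one template, faces to -x and +x, standing on the 12 mm floor, top edge 102 mm above the bench. Slots are 11.6 mm wide, take only the last 16 mm of a template's ends and end 48 mm above the bench; its middle is bare, with 52 mm to the next.
- keeper (a joint): Angle (rad) of the green keeper bar about the upright pivot on the rack's near (-x) side: 0 = shut, along the rack's +x above all three templates, so none can be lifted out; it grows as the free end swings to the rack's -y side (clockwise from above), to a stop at 1.6. Light friction (0.06 N m); stays where left.
- keeper_peg (a point): Centre of the top of the black upright peg (14 mm diameter, 30 mm tall) near the keeper's free end, 165 mm from the pivot, by which it is pushed. Peg top 149 mm, bar top 119 mm, bar underside 109 mm above the bench. The bar is 14 mm wide and ends 10 mm beyond the peg.
- keeper_pivot (a point): Point on the keeper's pivot axis, at the bar's top face, 119 mm above the bench (at x = -105 mm, y = 0 of the rack).
- red_template_centre (a point): Centre of the red template, a flat stiff panel 8 mm thick (its x) x 160 mm long (its y) x 90 mm high (its z), with a white disc on each face, 70 to 140 g; it stands in any of the rack's three slots.
- blue_template_centre (a point): Centre of the blue template (same size, white bar on its faces), in another slot of the rack; to stay there.
- yellow_template_centre (a point): Centre of the yellow template (same size, black diamond on its faces), in another slot of the rack; to stay there.
- stand: Fixed wooden marking-out stand, 130 (x) x 270 (y) mm; origin at the centre of its underside. Its ledge runs along y. The backboard leans 0.30 rad, top towards -x; the ledge is square to it. A template flat on the board and snug against the end stop (-y end) has its centre at x = 20, y = -45, z = 74 mm. The open end (+y) has no stop; standing there, its centre is at about y = +30 mm.
- ledge_corner (a point): Mid-length of the ledge's inner corner, where it meets the backboard's face: x = 30, y = 0, z = 30 mm on the stand. Off the board (direction cos 0.30, 0, sin 0.30) the ledge is a channel 16 mm wide with a lip 8 mm high. Up the slope (-sin 0.30, 0, cos 0.30) the board is 52 mm high for y below 30 mm, but only 32 mm from there to the open end at y = 135 mm.
- stop_face (a point): Foot of the dark steel end stop's inner face at the ledge's inner corner, x = 30, y = -125, z = 30 mm on the stand; the stop is 60 mm high up the slope. Template standing short of it at first: leave 40 mm or more.
- jar: Jar with a red lid, 72 mm diameter, 110 mm tall, a bystander to leave where it is; origin at the centre of its underside.
- cup: White cup, 72 mm diameter, 85 mm tall, a bystander to leave where it is; origin at the centre of its underside.
- tape: Yellow tape measure, 70 x 40 x 60 mm, a bystander to leave where it is; origin at the centre of its underside.
- square: Try square, wooden stock 110 mm and steel blade 150 mm, lying flat, a bystander to leave where it is; origin at the centre of its underside.
- clamp: Dark steel G-clamp, 160 x 110 mm, lying flat, 20 mm high, a bystander to leave where it is; origin at the centre of its underside.
- red_template: The same red template; origin at the middle of its lower edge.
Not all that is in view belongs to the job. There is more than one size of the red_template; the job needs the smaller.

How it is judged:
On the way, in this order (a step that is already met when the one before it is completed fails the run):
1. the keeper bar has been swung aside, clear of the templates (more than 1.2 rad) (value of joint keeper above 1.2 rad), for 0.1 s.
2. the red template has been slid up until its lower edge is above the slots (z of red_template_centre in the frame of rack above 0.095 m), for 0.1 s.
3. the red template stands on the ledge, let go, 40 mm or more short of the stop (z of red_template_centre in the frame of stand between 0.065 and 0.083 m and x of red_template_centre in the frame of stand between 0.008 and 0.035 m and angle between red_template_centre's own z axis and vertical between 0.15 and 0.5 rad and angle between the y axis of red_template_centre and the y axis of stand, either way round below 0.07 rad and contact force between the fingers and red_template below 0.05 N and y of red_template_centre in the frame of stand between -0.005 and 0.09 m and linear speed of red_template below 0.03 m/s), for 0.2 s.
4. the red template has been slid along the ledge up to the end stop (gap under 4 mm) (z of red_template_centre in the frame of stand between 0.065 and 0.083 m and x of red_template_centre in the frame of stand between 0.008 and 0.035 m and angle between red_template_centre's own z axis and vertical between 0.15 and 0.5 rad and angle between the y axis of red_template_centre and the y axis of stand, either way round below 0.07 rad and y of red_template_centre in the frame of stand below -0.041 m), for 0.2 s.
5. the keeper bar is back over the rack (below 0.12 rad) (value of joint keeper below 0.12 rad), for 0.2 s.
At the end, for the whole second after the job is handed in: The red template stands on the stand's ledge, leaning on the backboard (0.15 to 0.5 rad from upright, square to the ledge within 0.07 rad), its end within 4 mm of the end stop, at rest and let go; the keeper bar is shut within 0.12 rad; the blue and yellow templates are still in their slots (all of step 4 and contact force between the fingers and red_template below 0.05 N and linear speed of red_template below 0.02 m/s and value of joint keeper below 0.12 rad); the robot touches nothing.
It fails at once if the blue template is pulled up or shifted (more than 20 mm) (distance of blue_template_centre from where it was at the start of the episode above 0.02 m).
It fails at once if the yellow template is pulled up or shifted (more than 20 mm) (distance of yellow_template_centre from where it was at the start of the episode above 0.02 m).
It fails at once if a bystander on the bench is knocked about (moved more than 30 mm) (distance of any of jar, cup, tape, square, clamp from where it was at the start of the episode above 0.03 m).
It also fails if it takes over 72 s, if anything falls off the work surface, if the arm or the gripper's body presses on something with over 40 N, if the wrist force passes 120 N, or if a joint passes its speed limit or range.

## Robot

A 6-joint arm with a two-finger parallel gripper is mounted at the origin on the work surface. World frame = base frame: x ahead of the robot, y to its left, z up, the work surface at z = 0. Lengths are in m, angles in rad, forces in N, time in s.
With the tool pointing down it reaches from about 0.25 to 0.725 m from the base axis. Payload 4 kg.
Tool frame: the origin (TCP) lies at the very end of the fingers, on their centre line; the grasp point (between the pads) lies 19 mm behind it; z points along the fingers, y is the line along which they close (so a half turn about z gives the same grasp; the last joint's range is limited). The gripper opens to 85 mm and grips with 20 to 120 N. Pads are 22 mm wide; open, the fingers measure 114 mm over their backs; the gripper's body (76 mm by 85 mm) begins 54 mm behind the grasp point. The pads swing forward as they close: fully open they stand 13 mm farther back than shut.
Start: joints at [1.244, 0.241, 0.005, 1.335, 0, 1.571], TCP at [0.161, 0.474, 0.231] pointing down, gripper open.
Joint ranges: [-2.72, 2.72], [-1.05, 1.87], [-1.09, 1.28], [-1.99, 2.15], [-1.42, 1.44], [-3.14, 3.14]. Speed limits (rad/s): [2.79, 2.79, 3.14, 3.14, 3.14, 3.14].

## Interface

Orientations are given as a unit quaternion [x, y, z, w].
In Python, from workcell import bot, vision, workorder gives the robot as it stands.
- The arm moves only by the shell command python3 -m creep 'ROWS' [OPENING]. ROWS is JSON, a list of rows, each a list of 2 entries, a list of its own where there are three numbers: the shift along the tool's x, y, z in mm, then the turn, a rotation vector about the tool's x, y, z in rad. In form: [[[dx, dy, dz], [wx, wy, wz]], ...]. A call has 1 to 12 rows; each row shifts and turns the commanded pose from where the row before left it, along the tool's axes as they then stand; what a row does not reach is not made up. A row lasts 1/8 s, in which the tool goes at most 62.5 mm and 10.7 degrees, less where a joint would pass 70% of its speed; a pose out of reach is approached as far as the arm can. A call is refused whole if a number of a shift passes 62.5 or a number of a turn 0.188, either way. A call with a gripper value outside its range is refused whole. OPENING is the finger opening in mm, from 0 to 85.4, set as the call begins (- or left out, the last holds). The fingers move at their own pace and stop on an object; the grip force is fixed at half the most. Time passes only in rows, so rows that do not move let the fingers close. It gives the time, the measured TCP pose, the force, the opening and the grip force at its end, in the units of the state.
- bot.get_obs(): the state, without advancing time (a new reading comes with each control period).
- vision.camera(name): name is "side" or "top"; returns a dict with "image" (480x640x3 uint8, blue, green, red), "z_map" (480x640 float32, m along the optical axis (not along the pixel's ray), 0 where there is no reading), "K" (3x3 intrinsics, pixels), "k1" (the pictures are not rectified: a ray, as slopes to the right and down, at radius r is drawn at 1 + k1 r^2 times it, then the intrinsics apply), "rvec" (rotation vector, rad) and "tvec" (3), from world to camera coordinates, as OpenCV has them. Camera axes: x right, y down, z forward; pixel columns grow to the right and rows downward; lengths in m; the calibration is good to about 2 mm. A picture is of the moment at which its call begins.
- workorder.job_done(): hands the job in; it is judged then, once.
Trained networks look in a picture, given as the dict that the camera call returned (one of the last four; its "shot" number tells which), for a name from the list of things; names that differ only in an ending like _2 or _b are one class to them, and where a whole thing is asked for, a point or a joint stands for the part that bears it (a point fixed in the world has none). Each returns a list of dicts, best first, with "score" (0 to 1); they miss things now and then, are a little off and sometimes report something else, mostly with a low value. They report only what shows in the picture. A call takes as long as a camera call. They do not tell look-alikes from the thing itself.
- vision.spot_in(picture, query): "position" ([column, row] in pixels, amid what is visible of it).
- vision.place_of(picture, query): "position" ([column, row] in pixels: a listed point, or the origin of a listed thing).
The state is a dict: "clock": time; "joint_pos": joint angles; "joint_vel": joint speeds; "tau": joint torques, N m; "eef_pos": TCP position; "tool_rot": TCP orientation; "ft_force": force on the tool from outside, world axes, zero at the start; "ft_torque": the same for the moment, N m; "grip_width": finger opening in m; "grasp_force": force on a finger pad.
Only numpy, scipy, OpenCV 4.12 (cv2) and the standard library are available. Lean on these libraries where they do the work, as an engineer would, in place of code of your own. Each camera call takes 0.05 s, during which the arm holds its last target. There are 200 camera calls.

## Working session

There is one attempt and no reset: what is moved stays moved. The work goes in short steps, Python scripts to look and compute and a shell command to move; the robot and the scene stay as the last step left them, time stands still between calls to the robot, and variables do not carry over. Pictures are saved under pics/ and viewed, at most 10 in all, crops included, and the job is handed in when it is done.

```bash
mkdir -p pics; ls
cat > h.py <<'E'
import numpy as np, cv2
from workcell import bot, vision, workorder
from scipy.spatial.transform import Rotation as R
def ray(p,uv):
    K=np.array(p["K"]); d=np.array([p["k1"],0,0,0,0],float)
    # exact r^2 model inverse
    x,y=cv2.undistortPoints(np.array([[uv]],float),K,d)[0,0]
    M=cv2.Rodrigues(np.array(p["rvec"],float))[0]; t=np.array(p["tvec"],float).ravel()
    return -M.T@t, M.T@np.array([x,y,1.]), M,t
def at_z(p,uv,z):
    o,d,_,_=ray(p,uv); return o+d*(z-o[2])/d[2]
def at_depth(p,uv):
    o,d,_,_=ray(p,uv); u,v=int(round(uv[0])),int(round(uv[1])); return o+d*p["z_map"][v,u]
def proj(p,X):
    return cv2.projectPoints(np.array(X,float).reshape(-1,3),np.array(p["rvec"],float),np.array(p["tvec"],float),np.array(p["K"]),np.array([p["k1"],0,0,0],float))[0][:,0]
def cloud(p):
    h,w=p["z_map"].shape; vv,uu=np.mgrid[:h,:w]
    q=cv2.undistortPoints(np.stack([uu,vv],-1).reshape(-1,1,2).astype(float),np.array(p["K"]),np.array([p["k1"],0,0,0],float))[:,0]
    M=cv2.Rodrigues(np.array(p["rvec"],float))[0]; t=np.array(p["tvec"],float).ravel()
    z=p["z_map"].reshape(-1,1); return ((np.hstack([q,np.ones_like(z)])*z-t)@M).reshape(h,w,3)
E
python3 - <<'E'
from h import *
for n in ("top","side"):
    p=vision.camera(n); cv2.imwrite(f"pics/{n}0.png",p["image"])
    o,d,_,_=ray(p,(320,240)); print(n,o.round(3),d.round(2))
    for q in ["keeper_peg","keeper_pivot","red_template_centre","blue_template_centre","yellow_template_centre","rack","stand","ledge_corner","stop_face","jar","cup","tape","square","clamp"]:
        for r in vision.place_of(p,q)[:2]:
            if r["score"]>.2: print(q,np.round(r["position"],1),round(r["score"],2),at_depth(p,r["position"]).round(3))
E
```

```text
pics
top [0.34  0.015 1.361] [ 0.16 -0.02 -0.99]
keeper_peg [233.4 210.7] 0.66 [0.623 0.24  0.151]
keeper_pivot [246.5 273.6] 0.82 [0.448 0.205 0.116]
keeper_pivot [387.5 232.1] 0.38 [ 0.581 -0.215  0.033]
red_template_centre [234.8 219. ] 0.97 [0.606 0.242 0.118]
blue_template_centre [232.5 213.5] 0.68 [0.617 0.244 0.145]
blue_template_centre [246.6 262.9] 0.54 [0.49  0.221 0.009]
yellow_template_centre [240.9 240.1] 0.86 [0.544 0.222 0.121]
rack [243.9 242.7] 0.65 [0.554 0.231 0.009]
rack [387.1 245.3] 0.22 [ 0.539 -0.211  0.042]
stand [389.9 246.4] 0.87 [ 0.536 -0.22   0.038]
ledge_corner [387.1 233.2] 0.76 [ 0.578 -0.213  0.034]
stop_face [428.2 237.9] 0.9 [ 0.554 -0.327  0.083]
jar [317.1 174.7] 0.9 [0.742 0.002 0.108]
jar [236.3 220.9] 0.52 [0.6   0.236 0.122]
cup [253.9 313.6] 0.84 [0.335 0.197 0.006]
tape [364.4 307.2] 0.67 [ 0.352 -0.135  0.059]
square [451.4 321.5] 0.88 [ 0.307 -0.405  0.018]
square [244.4 260.4] 0.65 [0.485 0.211 0.121]
clamp [379.2 183.2] 0.96 [ 0.747 -0.199  0.   ]
side [ 0.211 -0.807  0.791] [ 0.3   0.75 -0.6 ]
keeper_peg [318.8 185.1] 0.57 [0.616 0.236
[... 270 characters left out ...]
[0.496 0.222 0.058]
yellow_template_centre [296.4 217.3] 0.75 [0.552 0.236 0.055]
rack [297.8 233.6] 0.94 [0.55  0.218 0.012]
stand [361.2 350.9] 0.72 [ 0.544 -0.219  0.01 ]
ledge_corner [373.5 337.3] 0.85 [ 0.553 -0.246  0.076]
stop_face [315.9 181.9] 0.72 [0.704 0.491 0.001]
stop_face [400.1 386. ] 0.67 [ 0.563 -0.348  0.045]
jar [398.7 268.5] 0.87 [ 0.736 -0.02   0.025]
jar [259.  350.9] 0.21 [ 0.338 -0.173  0.037]
cup [219.9 258.2] 0.94 [0.323 0.165 0.024]
tape [262.1 352.1] 0.62 [ 0.345 -0.17   0.027]
tape [315.8 222.3] 0.38 [0.612 0.242 0.021]
square [280.  468.3] 0.64 [ 0.307 -0.416  0.018]
clamp [440.2 321.9] 0.79 [ 0.754 -0.195  0.   ]
clamp [257.9 352.7] 0.69 [ 0.336 -0.171  0.03 ]
```

View pics/top0.png

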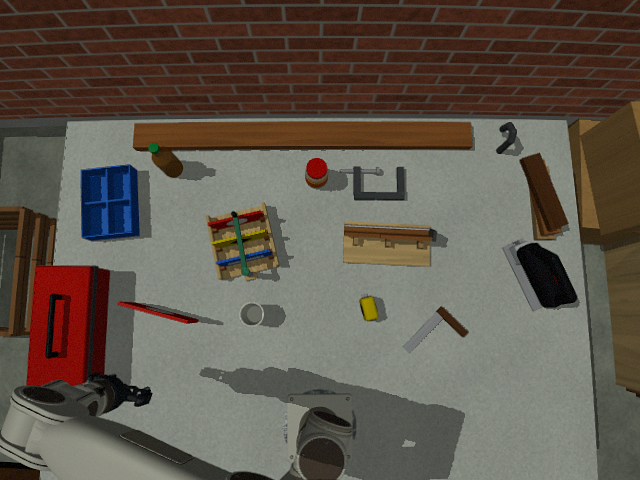

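View pics/side0.png

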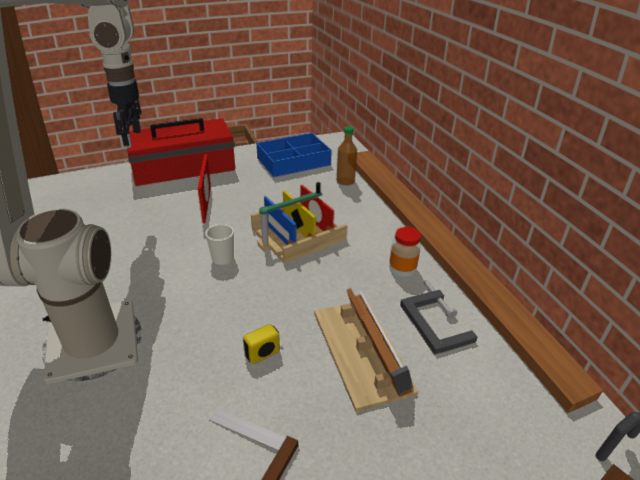

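The top view shows the rack at about (243,242), with the red template in its far slot (row ~220) under the keeper. The stand is at (388,245) with its stop at the right end (432,235). A larger red panel stands free at (158,312): that's the decoy. The side view agrees. Next I'll fit the frames from the depth data.

Run:
```python
from h import *
o=bot.get_obs(); print(o["eef_pos"],o["tool_rot"],R.from_quat(o["tool_rot"]).as_matrix().round(3).tolist(),o["grip_width"])
for n in ("top","side"):
    p=vision.camera(n); C=cloud(p); hsv=cv2.cvtColor(p["image"],cv2.COLOR_BGR2HSV); H,S,V=[hsv[...,i].astype(int) for i in range(3)]
    ok=p["z_map"]>0
    box=ok&(C[...,0]>.4)&(C[...,0]<.72)&(C[...,1]>.08)&(C[...,1]<.36)
    def fit(m,name):
        P=C[m]; 
        if len(P)<8: print(name,len(P));return
        r=cv2.minAreaRect(P[:,:2].astype(np.float32)); b=cv2.boxPoints(r)
        e=[b[1]-b[0],b[2]-b[1]]; e=max(e,key=np.linalg.norm); print(n,name,len(P),"c",np.round(r[0],4),"size",np.round(r[1],3),"ang",round(float(np.arctan2(e[1],e[0])),3),"z",P[:,2].mean().round(3), "med",np.median(P,0).round(3))
    top=box&(C[...,2]>.092)&(C[...,2]<.112)&(S>110)
    fit(top&((H<8)|(H>172)),"red"); fit(top&(H>20)&(H<35),"yellow"); fit(top&(H>100)&(H<130),"blue")
    fit(box&(C[...,2]>.108)&(C[...,2]<.13)&(H>55)&(H<95)&(S>80),"green")
    fit(box&(C[...,2]>.13)&(C[...,2]<.16),"peg")
    fit(box&(C[...,2]>.04)&(C[...,2]<.055),"racktop")
    st=ok&(C[...,0]>.42)&(C[...,0]<.66)&(C[...,1]>-.4)&(C[...,1]<-.05)
    fit(st&(C[...,2]>.008)&(C[...,2]<.022),"standbase"); fit(st&(C[...,2]>.07)&(C[...,2]<.085),"board52"); fit(st&(C[...,2]>.053)&(C[...,2]<.066),"board32");fit(st&(C[...,2]>.085)&(C[...,2]<.11),"stoptop")
    fit(st&(C[...,2]>.008),"standall")
    if n=="top":
        x0=[300,200];crop=p["image"][195:290,190:450]; cv2.imwrite("pics/c1.png",cv2.resize(crop,None,fx=3,fy=3,interpolation=cv2.INTER_CUBIC))
```

```text
[0.16051203 0.47353337 0.23129778] [ 1.62696541e-01  9.86676155e-01 -9.72057417e-07 -4.15409655e-06] [[-0.947, 0.321, -0.0], [0.321, 0.947, -0.0], [0.0, -0.0, -1.0]] 0.08552205457540077
top red 164 c [0.614  0.2484] size [0.01 0.16] ang -1.348 z 0.101 med [0.613 0.257 0.101]
top yellow 165 c [0.5569 0.2344] size [0.01 0.16] ang -1.337 z 0.101 med [0.556 0.241 0.101]
top blue 154 c [0.499  0.2193] size [0.009 0.157] ang -1.333 z 0.101 med [0.498 0.221 0.101]
top green 296 c [0.5334 0.228 ] size [0.18  0.022] ang 0.232 z 0.119 med [0.524 0.223 0.119]
top peg 26 c [0.6157 0.2424] size [0.013 0.013] ang 0.517 z 0.146 med [0.615 0.241 0.147]
top racktop 670 c [0.5505 0.233 ] size [0.215 0.188] ang 0.23 z 0.047 med [0.558 0.215 0.048]
top standbase 2148 c [ 0.5414 -0.2211] size [0.334 0.219] ang 1.507 z 0.012 med [ 0.528 -0.208  0.012]
top board52 245 c [ 0.5669 -0.2663] size [0.161 0.035] ang 1.508 z 0.078 med [ 0.556 -0.271  0.078]
top board32 189 c [ 0.5707 -0.2119] size [0.023 0.261] ang -1.536 z 0.058 med [ 0.568 -0.148  0.058]
top stoptop 36 c [ 0.5587 -0.3447] size [0.029 0.011] ang
[... 518 characters left out ...]
]
side peg 38 c [0.6154 0.2425] size [0.011 0.019] ang -1.496 z 0.141 med [0.614 0.238 0.142]
side racktop 833 c [0.5494 0.2318] size [0.215 0.193] ang 0.234 z 0.046 med [0.559 0.174 0.046]
side standbase 4085 c [ 0.5487 -0.2118] size [0.275 0.133] ang 1.516 z 0.012 med [ 0.524 -0.237  0.011]
side board52 503 c [ 0.5529 -0.268 ] size [0.036 0.169] ang -1.477 z 0.077 med [ 0.555 -0.283  0.077]
side board32 292 c [ 0.5628 -0.2154] size [0.036 0.272] ang -1.548 z 0.059 med [ 0.566 -0.156  0.059]
side stoptop 79 c [ 0.5597 -0.3441] size [0.027 0.012] ang 0.019 z 0.088 med [ 0.562 -0.345  0.088]
side standall 6346 c [ 0.5487 -0.2123] size [0.276 0.133] ang 1.516 z 0.025 med [ 0.545 -0.239  0.013]
```

View pics/c1.png

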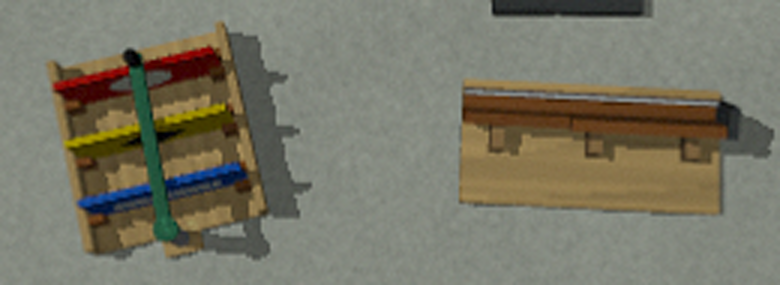

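```bash
cat >> h.py <<'E'
def delta(pos,yang,tilt=0.,yaw=None):
    """tool-frame shift (mm) and rotvec to a pose: tool y at world angle yang, tilted about stand-y axis"""
    o=bot.get_obs(); r=R.from_quat(o["tool_rot"])
    y=np.array([np.cos(yang),np.sin(yang),0]); z=np.array([0,0,-1.]); x=np.cross(y,z)
    T=R.from_matrix(np.stack([x,y,z],1))
    if tilt: T=R.from_rotvec(tilt*np.array([-np.sin(yaw),np.cos(yaw),0]))*T
    print("pos",o["eef_pos"].round(4),"shift",(r.inv().apply(np.array(pos)-o["eef_pos"])*1000).round(1),"turn",(r.inv()*T).as_rotvec().round(3),"t",round(o["clock"],2),"q",np.round(o["joint_pos"],2),"w",round(o["grip_width"],4),"F",np.round(o["ft_force"],1))
E
python3 -m creep '[[[-42,-6,0],[0,0,0]],[[-42,-6,0],[0,0,0]],[[-42,-6,0],[0,0,0]],[[-42,-6,0],[0,0,0]],[[-42,-6,0],[0,0,0]],[[-42,-6,0],[0,0,0]],[[-42,-6,0],[0,0,0]],[[-42,-6,0],[0,0,0]],[[-42,-6,0],[0,0,0]],[[-42,-6,0],[0,0,0]],[[-42,-6,0],[0,0,0]],[[-42,-6,0],[0,0,0]]]' 36
python3 -m creep '[[[0,0,0],[0,0,-0.131]],[[0,0,0],[0,0,-0.131]],[[0,0,0],[0,0,-0.131]],[[0,0,0],[0,0,-0.132]],[[0,0,0],[0,0,0]],[[0,0,0],[0,0,0]]]'
python3 - <<'E'
from h import *
delta([.615,.242,.17],1.77)
p=vision.camera("side");C=cloud(p)
for n in("side",):
    m=(C[...,2]>.13)&(C[...,2]<.152)&(C[...,0]>.59)&(C[...,0]<.64)&(C[...,1]>.2)&(C[...,1]<.27); print(m.sum(),np.median(C[m],0).round(4) if m.any() else 0)
E
```

```text
clock: 3.1
eef_pos: [0.6159, 0.2428, 0.2312]
tool_rot: [0.163, 0.987, 0.0, -0.0]
ft_force: [-0.3, 0.9, 0.2]
grip_width: 0.0359
grasp_force: 0.0
clock: 3.85
eef_pos: [0.6147, 0.2436, 0.2312]
tool_rot: [-0.098, 0.995, -0.0, -0.0]
ft_force: [-0.1, -0.3, 0.2]
grip_width: 0.036
grasp_force: 0.0
pos [0.6147 0.2436 0.2312] shift [ 0.  -1.6 61.2] turn [-0.    -0.    -0.003] t 3.85 q [0.38 0.58 0.51 1.51 0.   0.18] w 0.036 F [-0.1 -0.3  0.2]
39 [0.6146 0.2395 0.1412]
```

```bash
python3 -m creep '[[[0,-1.5,27],[0,0,0]],[[0,0,27],[0,0,0]],[[0,0,27],[0,0,0]],[[0,0,26],[0,0,0]],[[0,0,0],[0,0,0]],[[0,0,0],[0,0,0]]]'
python3 -m creep '[[[1.3,-20.6,0],[0,0,0.125]],[[1.3,-20.6,0],[0,0,0.125]],[[1.3,-20.6,0],[0,0,0.125]],[[1.3,-20.6,0],[0,0,0.125]]]'
python3 - <<'E'
from h import *
delta([.6,.2,.124],1.27)
p=vision.camera("top");C=cloud(p)
H=cv2.cvtColor(p["image"],cv2.COLOR_BGR2HSV)[...,0]
m=(C[...,2]>.112)&(C[...,2]<.126)&(C[...,0]>.4)&(C[...,0]<.65)&(C[...,1]>.02)&(C[...,1]<.3)&(H>55)&(H<95)
P=C[m]; r=cv2.minAreaRect(P[:,:2].astype(np.float32)); b=cv2.boxPoints(r); e=max([b[1]-b[0],b[2]-b[1]],key=np.linalg.norm); print(r,np.arctan2(e[1],e[0]))
E
```

```text
clock: 4.65
eef_pos: [0.6156, 0.2423, 0.1254]
tool_rot: [-0.099, 0.995, 0.0, 0.001]
ft_force: [0.6, 0.1, 1.8]
grip_width: 0.0359
grasp_force: 0.0
clock: 5.15
eef_pos: [0.612, 0.1604, 0.1265]
tool_rot: [0.152, 0.988, 0.001, 0.002]
ft_force: [0.4, 2.1, 0.2]
grip_width: 0.0362
grasp_force: 0.3
pos [0.612  0.1604 0.1265] shift [23.4 34.2  2.5] turn [ 0.002  0.003 -0.005] t 5.15 q [0.26 0.56 0.2  1.21 0.   0.56] w 0.0362 F [0.4 2.1 0.2]
((0.0, 0.0), (0.0, 0.0), 0.0) 0.0
```

```bash
python3 -m creep '[[[1.3,-20.6,0],[0,0,0.125]],[[1.3,-20.6,0],[0,0,0.125]],[[1.3,-20.6,0],[0,0,0.125]],[[1.3,-20.6,0],[0,0,0.125]],[[1.3,-20.6,0],[0,0,0.125]],[[1.3,-20.6,0],[0,0,0.125]],[[1.3,-20.6,0],[0,0,0.125]],[[1,-15,0],[0,0,0.09]],[[0,0,0],[0,0,0]],[[0,0,0],[0,0,0]]]'
python3 -m creep '[[[0,0,-27],[0,0,0]],[[0,0,-27],[0,0,0]],[[0,0,-27],[0,0,0]],[[0,0,-20],[0,0,0]],[[0,0,0],[0,0,0]],[[0,0,0],[0,0,0]]]'
python3 - <<'E'
from h import *
delta([.6135,.2475,.225],.232)
for n in("top","side"):
    p=vision.camera(n);C=cloud(p)
    H=cv2.cvtColor(p["image"],cv2.COLOR_BGR2HSV)[...,0]
    m=(C[...,2]>.112)&(C[...,2]<.126)&(C[...,0]>.4)&(C[...,0]<.65)&(C[...,1]>.02)&(C[...,1]<.3)&(H>55)&(H<95)
    P=C[m]
    if len(P): r=cv2.minAreaRect(P[:,:2].astype(np.float32)); b=cv2.boxPoints(r); e=max([b[1]-b[0],b[2]-b[1]],key=np.linalg.norm); print(n,len(P),r,np.arctan2(e[1],e[0]))
    cv2.imwrite(f"pics/{n}1.png",p["image"])
E
```

```text
clock: 6.45
eef_pos: [0.5036, 0.0526, 0.1254]
tool_rot: [0.591, 0.807, 0.001, 0.001]
ft_force: [-0.7, 0.6, -0.9]
grip_width: 0.0361
grasp_force: 0.0
clock: 7.2
eef_pos: [0.5021, 0.0524, 0.2245]
tool_rot: [0.592, 0.806, -0.0, -0.0]
ft_force: [-0.1, -0.9, -0.5]
grip_width: 0.0359
grasp_force: 0.0
pos [0.5021 0.0524 0.2245] shift [152.7 164.9  -0.6] turn [-0.001 -0.     0.073] t 7.2 q [0.1  0.25 0.   1.32 0.   1.37] w 0.0359 F [-0.1 -0.9 -0.5]
top 145 ((0.46381649374961853, 0.1805535852909088), (0.021292991936206818, 0.08235815912485123), 15.948512077331543) -1.292442
side 305 ((0.4797908365726471, 0.13087418675422668), (0.02465076372027397, 0.18877917528152466), 17.887338638305664) -1.2586033
```

View pics/side1.png

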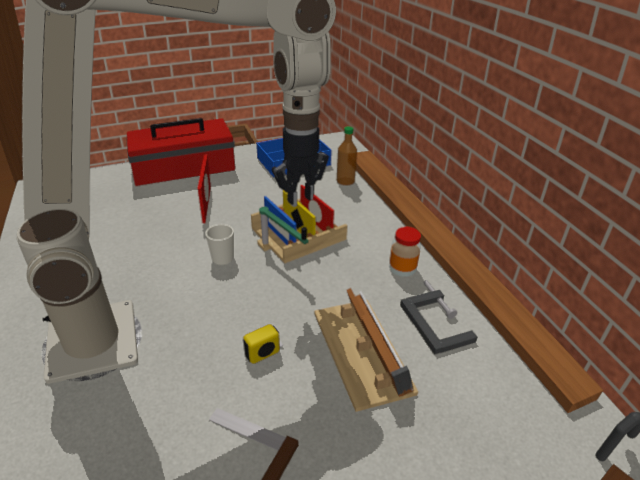

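The side view shows the keeper swung aside, with the bar from (265,207) to the peg at (304,235), about 1.49 rad. All three templates are still in their slots. Next, over the red one.

```bash
python3 -m creep '[[[19,20.6,0],[0,0,0]],[[19,20.6,0],[0,0,0]],[[19,20.6,0],[0,0,0]],[[19,20.6,0],[0,0,0]],[[19,20.6,0],[0,0,0]],[[19,20.6,0],[0,0,0]],[[19,20.6,0],[0,0,0]],[[19.5,20.6,0],[0,0,0.073]],[[0,0,0],[0,0,0]],[[0,0,0],[0,0,0]],[[0,0,0],[0,0,0]]]'
python3 - <<'E'
from h import *
delta([.6135,.2475,.072],.232)
for n in("top","side"):
    p=vision.camera(n);C=cloud(p)
    hsv=cv2.cvtColor(p["image"],cv2.COLOR_BGR2HSV).astype(int)
    m=(C[...,2]>.092)&(C[...,2]<.112)&(C[...,0]>.58)&(C[...,0]<.65)&(C[...,1]>.1)&(C[...,1]<.36)&((hsv[...,0]<8)|(hsv[...,0]>172))&(hsv[...,1]>110)
    P=C[m]
    if len(P): print(n,len(P),cv2.minAreaRect(P[:,:2].astype(np.float32)),P.max(0))
E
```

```text
clock: 8.68
eef_pos: [0.6133, 0.2461, 0.2252]
tool_rot: [0.621, 0.784, -0.0, -0.0]
ft_force: [0.2, 0.5, -0.3]
grip_width: 0.0359
grasp_force: 0.0
pos [0.6133 0.2461 0.2252] shift [  1.4   0.6 153.2] turn [-0.001  0.    -0.002] t 8.68 q [ 0.38  0.58  0.5   1.49 -0.    1.72] w 0.0359 F [ 0.2  0.5 -0.3]
top 75 ((0.6242478489875793, 0.20295046269893646), (0.008737747557461262, 0.06719868630170822), 12.57483959197998) [0.63387425 0.23554051 0.10747718]
side 154 ((0.6134486794471741, 0.24707095324993134), (0.011748186312615871, 0.1616625189781189), 12.914830207824707) [0.63332989 0.32674354 0.10388665]
```

```bash
python3 -m creep '[[[1.3,0.5,27],[0,0,0]],[[0,0,27],[0,0,0]],[[0,0,27],[0,0,0]],[[0,0,26],[0,0,0]],[[0,0,20],[0,0,0]],[[0,0,15],[0,0,0]],[[0,0,10],[0,0,0]],[[0,0,0],[0,0,0]]]'
python3 -m creep '[[[0,0,0],[0,0,0]],[[0,0,0],[0,0,0]],[[0,0,0],[0,0,0]],[[0,0,0],[0,0,0]],[[0,0,0],[0,0,0]],[[0,0,0],[0,0,0]]]' 0
python3 -m creep '[[[0,0,-5],[0,0,0]],[[0,0,-8],[0,0,0]],[[0,0,-8],[0,0,0]],[[0,0,-8],[0,0,0]]]'
```

```text
clock: 9.78
eef_pos: [0.6135, 0.2482, 0.0728]
tool_rot: [0.621, 0.784, -0.0, -0.0]
ft_force: [-0.2, -0.9, 0.3]
grip_width: 0.0361
grasp_force: 0.0
clock: 10.52
eef_pos: [0.6146, 0.2487, 0.0745]
tool_rot: [0.621, 0.784, 0.001, 0.001]
ft_force: [-0.3, -0.4, 6.6]
grip_width: 0.0069
grasp_force: 60.0
clock: 11.02
eef_pos: [0.6136, 0.2483, 0.1028]
tool_rot: [0.621, 0.784, -0.0, -0.0]
ft_force: [0.6, -0.5, -0.4]
grip_width: 0.0068
grasp_force: 59.2
```

```bash
python3 -m creep '[[[0,0,-12],[0,0,0]],[[0,0,-15],[0,0,0]],[[0,0,-20],[0,0,0]],[[0,0,-20],[0,0,0]],[[0,0,-20],[0,0,0]],[[0,0,-15],[0,0,0]],[[0,0,-8],[0,0,0]],[[0,0,0],[0,0,0]],[[0,0,0],[0,0,0]]]'
python3 - <<'E'
from h import *
# stand frame
S=np.array([.548,-.2125]);yaw=-.057
c=S+.02*np.array([np.cos(yaw),np.sin(yaw)])+.04*np.array([-np.sin(yaw),np.cos(yaw)]); print("target centre",c)
delta([.6,-.18,.212],yaw)
p=vision.camera("side");C=cloud(p); cv2.imwrite("pics/s2.png",p["image"][100:300,200:440])
hsv=cv2.cvtColor(p["image"],cv2.COLOR_BGR2HSV).astype(int)
m=(C[...,2]>.06)&(C[...,0]>.56)&(C[...,0]<.68)&(C[...,1]>.1)&(C[...,1]<.36)&((hsv[...,0]<8)|(hsv[...,0]>172))&(hsv[...,1]>110)
P=C[m]; print(len(P),np.percentile(P[:,2],[1,5,95,99]),cv2.minAreaRect(P[:,:2].astype(np.float32)))
E
```

```text
clock: 12.15
eef_pos: [0.6135, 0.2483, 0.2113]
tool_rot: [0.621, 0.784, -0.001, -0.0]
ft_force: [-0.5, 0.5, -1.1]
grip_width: 0.0071
grasp_force: 59.2
target centre [ 0.57024628 -0.17370435]
pos [0.6135 0.2483 0.2113] shift [-4.138e+02 -1.111e+02 -4.000e-01] turn [-0.002  0.     0.288] t 12.15 q [0.38 0.59 0.47 1.46 0.   1.72] w 0.0071 F [-0.5  0.5 -1.1]
770 [0.15013319 0.15367722 0.23647923 0.23921458] ((0.5954241752624512, 0.24065381288528442), (0.04735241085290909, 0.16287966072559357), 17.4741268157959)
```

View pics/s2.png

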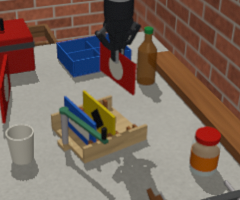

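The crop shows the red panel held level at about (118,70), clear of the rack. Blue and yellow are undisturbed. Now I'll carry it over the stand.

```bash
python3 -m creep '[[[-27,-8,0],[0,0,0]],[[-36,-10,0],[0,0,0]],[[-39,-11,0],[0,0,0]],[[-39,-11,0],[0,0,0]],[[-39,-11,0],[0,0,0]],[[-39,-11,0],[0,0,0]],[[-39,-11,0],[0,0,0]],[[-39,-11,0],[0,0,0]],[[-39,-11,0],[0,0,0]],[[-39,-11,0],[0,0,0]],[[-22,-10,0],[0,0,0]],[[-10,-5,0],[0,0,0]]]'
cat >> h.py <<'E'
SO=np.array([.548,-.2125,0]);SY=-.057
def stand2w(v): return SO+R.from_euler('z',SY).apply(v)
def tilted(cy,up,off,tcpup=.0165): # TCP for template centre at stand y=cy, raised up slope and off the board
    n=np.array([np.cos(.3),0,np.sin(.3)]);s=np.array([-np.sin(.3),0,np.cos(.3)])
    return stand2w(np.array([.0205,cy,.0742])+n*off+s*(up+tcpup))
E
python3 - <<'E'
from h import *
print(tilted(.04,.06,.003)); delta(tilted(.04,.06,.003),SY,-.3,SY)
E
```

```text
clock: 13.7
eef_pos: [0.5886, -0.1768, 0.2115]
tool_rot: [0.622, 0.783, -0.0, -0.001]
ft_force: [-0.3, 0.5, -1.4]
grip_width: 0.0069
grasp_force: 59.3
[ 0.55103625 -0.17260819  0.1481698 ]
pos [ 0.5886 -0.1768  0.2115] shift [ 12.6 -35.5  63.3] turn [-0.299 -0.044  0.284] t 13.7 q [-0.29  0.48  0.3   1.39  0.    1.05] w 0.0069 F [-0.3  0.5 -1.4]
```

```bash
python3 -m creep '[[[0,0,0],[0,0,0.095]],[[0,0,0],[0,0,0.095]],[[0,0,0],[0,0,0.097]],[[0,0,0],[-0.1,0,0]],[[0,0,0],[-0.1,0,0]],[[0,0,0],[-0.1,0,0]],[[0,0,0],[0,0,0]],[[0,0,0],[0,0,0]]]'
python3 - <<'E'
from h import *
delta(tilted(.04,.06,.003),SY,-.3,SY)
E
```

```text
clock: 14.7
eef_pos: [0.5901, -0.1752, 0.2131]
tool_rot: [0.718, 0.68, 0.103, 0.109]
ft_force: [-0.2, 0.1, -0.0]
grip_width: 0.007
grasp_force: 59.3
pos [ 0.5901 -0.1752  0.2131] shift [  0.5 -56.6  50.4] turn [ 0.    -0.     0.002] t 14.7 q [-0.33  0.26 -0.07  0.96  0.08  1.31] w 0.007 F [-0.2  0.1 -0. ]
```

```bash
python3 -m creep '[[[0,-14,0],[0,0,0]],[[0,-14,8],[0,0,0]],[[0,-14,12],[0,0,0]],[[0,-14,15],[0,0,0]],[[0,0,15],[0,0,0]],[[0,0,0],[0,0,0]],[[0,0,0],[0,0,0]]]'
python3 - <<'E'
from h import *
delta(tilted(.04,.0,.003),SY,-.3,SY)
p=vision.camera("side");C=cloud(p); cv2.imwrite("pics/s3.png",cv2.resize(p["image"][230:420,290:450],None,fx=3,fy=3))
hsv=cv2.cvtColor(p["image"],cv2.COLOR_BGR2HSV).astype(int)
m=(C[...,2]>.04)&(C[...,0]>.5)&(C[...,0]<.64)&(C[...,1]>-.3)&(C[...,1]<-.06)&((hsv[...,0]<6)|(hsv[...,0]>172))&(hsv[...,1]>140)
P=C[m]; print(len(P),P.min(0),P.max(0))
print([ (r["position"],r["score"]) for r in vision.place_of(p,"ledge_corner")[:1]], proj(p,stand2w([.03,0,.03])), "stop",[ (r["position"],r["score"]) for r in vision.place_of(p,"stop_face")[:1]], proj(p,stand2w([.03,-.125,.03])))
# stand outline check: project outline
img=p["image"].copy()
c=np.array([.0205,.04,.0742]); n=np.array([np.cos(.3),0,np.sin(.3)]);s=np.array([-np.sin(.3),0,np.cos(.3)])
def poly(pts,col):
    cv2.polylines(img,[np.round(proj(p,[stand2w(q) for q in pts])*8).astype(np.int32)],True,col,1,cv2.LINE_AA,3)
poly([[-.065,-.135,.012],[.065,-.135,.012],[.065,.135,.012],[-.065,.135,.012]],(255,0,0))
b=np.array([.03,0,.03]); Y=np.array([0,1,0])
poly([b-.135*Y,b+.135*Y,b+.135*Y+.032*s,b+.03*Y+.032*s,b+.03*Y+.052*s,b-.125*Y+.052*s],(0,255,0))
k=c+n*.003+s*.045
poly([k-n*.004-.08*Y+.045*s*0+ (.06-.045)*s*0 +q*s+e*Y for q,e in ((-.03,0),(.06,0),(.06,.16),(-.03,.16))],(255,255,0))
cv2.imwrite("pics/s3.png",cv2.resize(img[240:430,290:460],None,fx=3.1,fy=3.1,interpolation=cv2.INTER_CUBIC))
E
```

```text
clock: 15.58
eef_pos: [0.5519, -0.1735, 0.1486]
tool_rot: [0.718, 0.679, 0.103, 0.109]
ft_force: [0.7, 0.0, 0.3]
grip_width: 0.0074
grasp_force: 59.3
pos [ 0.5519 -0.1735  0.1486] shift [ 0.8 -1.1 60.2] turn [ 0.001 -0.     0.001] t 15.57 q [-0.35  0.24 -0.27  0.77  0.09  1.29] w 0.0074 F [0.7 0.  0.3]
359 [ 0.521258   -0.25517644  0.0922487 ] [ 0.56644688 -0.14010502  0.22247726]
[([375.7, 335.7], 0.66)] [[375.62431699 338.64397985]] stop [([401.2, 385.6], 0.74)] [[400.37190846 385.74351813]]
```

View pics/s3.png

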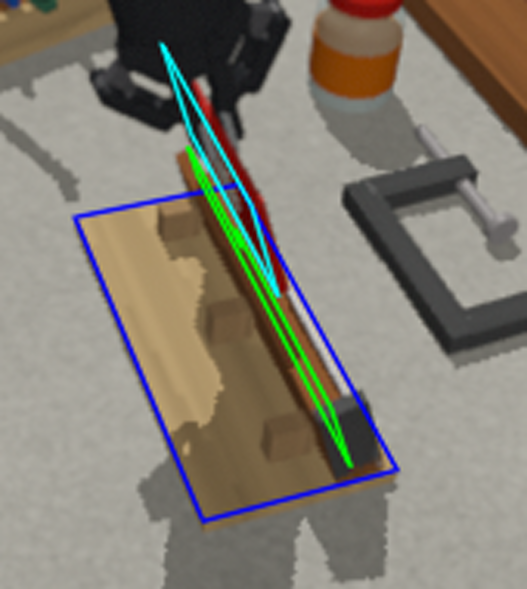

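The base outline fits the stand within a pixel or so, and the template hangs above the channel at the right lean. Now I'll lower it.

```bash
python3 -m creep '[[[0,0,12],[0,0,0]],[[0,0,14],[0,0,0]],[[0,0,12],[0,0,0]],[[0,0,9],[0,0,0]],[[0,0,4],[0,0,0]],[[0,0,0],[0,0,0]]]'
python3 -m creep '[[[0,0,3],[0,0,0]],[[0,0,3],[0,0,0]],[[0,0,0],[0,0,0]]]'
python3 - <<'E'
from h import *
delta(tilted(.04,.0,.003),SY,-.3,SY)
p=vision.camera("side");C=cloud(p)
hsv=cv2.cvtColor(p["image"],cv2.COLOR_BGR2HSV).astype(int)
m=(C[...,2]>.03)&(C[...,0]>.5)&(C[...,0]<.64)&(C[...,1]>-.3)&(C[...,1]<-.06)&((hsv[...,0]<6)|(hsv[...,0]>172))&(hsv[...,1]>140)
P=C[m]; print(len(P),P.min(0),P.max(0))
cv2.imwrite("pics/s4.png",cv2.resize(p["image"][240:430,290:460],None,fx=3.1,fy=3.1,interpolation=cv2.INTER_CUBIC))
E
```

```text
clock: 16.48
eef_pos: [0.5656, -0.1741, 0.0989]
tool_rot: [0.719, 0.679, 0.103, 0.108]
ft_force: [0.3, 0.0, -1.0]
grip_width: 0.007
grasp_force: 59.3
clock: 16.85
eef_pos: [0.5674, -0.1742, 0.0934]
tool_rot: [0.718, 0.679, 0.103, 0.109]
ft_force: [1.3, 0.8, -1.3]
grip_width: 0.007
grasp_force: 59.3
pos [ 0.5674 -0.1742  0.0934] shift [0.7 0.5 2.9] turn [-0.    -0.     0.001] t 16.85 q [-0.34  0.33 -0.31  0.64  0.08  1.3 ] w 0.007 F [ 1.3  0.8 -1.3]
275 [ 0.53503302 -0.25571714  0.03796661] [ 0.58194272 -0.14593142  0.16667562]
```

```bash
python3 -m creep '[[[0,0,1.5],[0,0,0]],[[0,0,1.5],[0,0,0]],[[0,0,0],[0,0,0]]]'
python3 -m creep '[[[0,0,1],[0,0,0]],[[0,0,1],[0,0,0]],[[0,0,0],[0,0,0]]]'
```

```text
clock: 17.27
eef_pos: [0.5684, -0.1744, 0.0914]
tool_rot: [0.718, 0.679, 0.103, 0.109]
ft_force: [-2.1, 1.5, 5.0]
grip_width: 0.0071
grasp_force: 60.2
clock: 17.65
eef_pos: [0.5687, -0.1745, 0.0915]
tool_rot: [0.718, 0.679, 0.103, 0.109]
ft_force: [-10.5, 2.5, 17.9]
grip_width: 0.0069
grasp_force: 62.7
```

View pics/s4.png

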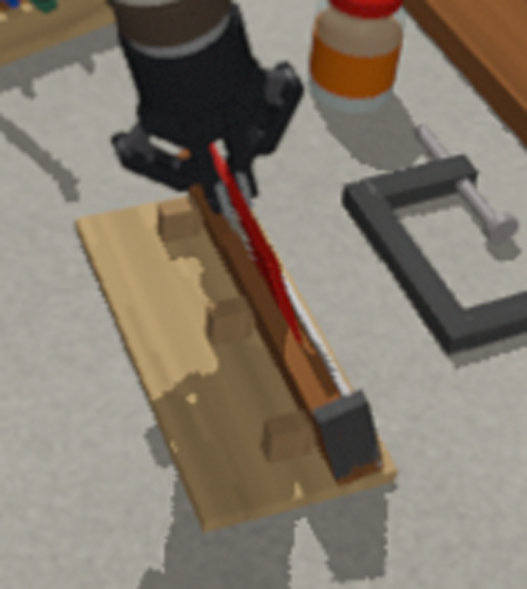

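The template sits in the channel between board and lip, clear of the stop. I'll ease off and let go.

```bash
python3 -m creep '[[[0,0,-1],[0,0,0]],[[0,0,-0.5],[0,0,0]],[[0,0,0],[0,0,0]]]'
python3 -m creep '[[[0,0,0],[0,0,0]],[[0,0,0],[0,0,0]],[[0,0,0],[0,0,0]],[[0,0,0],[0,0,0]]]' 30
python3 -m creep '[[[0,0,-6],[0,0,0]],[[0,0,-15],[0,0,0]],[[0,0,-15],[0,0,0]],[[0,0,-15],[0,0,0]],[[0,0,-15],[0,0,0]],[[0,0,0],[0,0,0]]]'
cat > red.py <<'E'
from h import *
def red(name=None):
  for n in("side","top"):
    p=vision.camera(n);C=cloud(p)
    hsv=cv2.cvtColor(p["image"],cv2.COLOR_BGR2HSV).astype(int)
    m=(C[...,2]>.03)&(C[...,0]>.5)&(C[...,0]<.64)&(C[...,1]>-.37)&(C[...,1]<-.03)&((hsv[...,0]<6)|(hsv[...,0]>174))&(hsv[...,1]>150)
    P=R.from_euler('z',-SY).apply(C[m]-SO) # stand frame
    # heights along slope & offset from board, y extents
    n_=np.array([np.cos(.3),0,np.sin(.3)]);s=np.array([-np.sin(.3),0,np.cos(.3)]); b=np.array([.03,0,.03])
    u=(P-b)@s;w=(P-b)@n_
    f=lambda a:np.percentile(a,[1,10,50,90,99]).round(4)
    print(n,len(P),"y",f(P[:,1]),"up",f(u),"off",f(w),"z",f(P[:,2]))
    if name and n=="side": cv2.imwrite(f"pics/{name}.png",cv2.resize(p["image"][240:430,290:460],None,fx=3.1,fy=3.1,interpolation=cv2.INTER_CUBIC))
E
python3 -c "
from red import *
red('s5')
delta(tilted(.04,0,0),SY,-.3,SY)"
```

```text
clock: 18.02
eef_pos: [0.5684, -0.1744, 0.0914]
tool_rot: [0.718, 0.679, 0.103, 0.109]
ft_force: [-5.2, 0.8, 8.5]
grip_width: 0.007
grasp_force: 60.7
clock: 18.52
eef_pos: [0.5685, -0.1743, 0.09]
tool_rot: [0.718, 0.679, 0.103, 0.108]
ft_force: [0.6, -0.0, 0.3]
grip_width: 0.0299
grasp_force: 0.0
clock: 19.27
eef_pos: [0.5498, -0.1736, 0.1554]
tool_rot: [0.718, 0.679, 0.103, 0.11]
ft_force: [0.7, -0.1, -1.0]
grip_width: 0.0301
grasp_force: 0.0
side 291 y [-0.0447 -0.0402 -0.0061  0.0786  0.106 ] up [0.012  0.043  0.0884 0.0911 0.166 ] off [-0.0077 -0.0008  0.0021  0.0055  0.0085] z [0.0443 0.0716 0.1149 0.1178 0.1864]
top 149 y [-0.0375  0.0567  0.0864  0.1127  0.1182] up [0.0051 0.0164 0.0805 0.0918 0.181 ] off [0.0006 0.0024 0.0078 0.0103 0.0191] z [0.038  0.0489 0.1093 0.1193 0.2076]
pos [ 0.549  -0.1733  0.1534] shift [ 0.8 -2.6 65.6] turn [ 0.    -0.     0.001] t 19.38 q [-0.35  0.23 -0.27  0.78  0.09  1.29] w 0.0304 F [0.2 0.5 0.1]
```

View pics/s5.png

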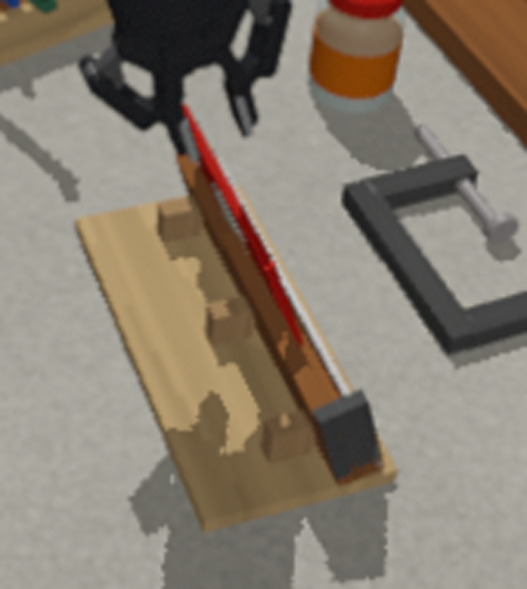

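The released template leans on the board with its top edge 90 mm up the slope, centre at stand y ≈ +38 mm. Next I'll push it by its +y end with closed fingers.

```bash
python3 -m creep '[[[22,-0.5,0],[0,0,0]],[[30,-1,0],[0,0,0]],[[30,-1,0],[0,0,0]],[[22,0,0],[0,0,0]],[[8,0,0],[0,0,0]],[[0,0,0],[0,0,0]]]' 0
python3 -m creep '[[[0,0,15],[0,0,0]],[[0,0,20],[0,0,0]],[[0,0,20],[0,0,0]],[[0,0,15],[0,0,0]],[[0,0,7],[0,0,0]],[[0,0,0],[0,0,0]]]'
python3 -c "
from h import *
delta(tilted(.046,.005,0,0),SY,-.3,SY)"
```

```text
clock: 20.12
eef_pos: [0.5527, -0.0611, 0.152]
tool_rot: [0.718, 0.68, 0.102, 0.108]
ft_force: [0.3, -0.6, -0.3]
grip_width: 0.0
grasp_force: 0.0
clock: 20.88
eef_pos: [0.5754, -0.0628, 0.0783]
tool_rot: [0.719, 0.679, 0.102, 0.108]
ft_force: [0.7, -0.2, 0.5]
grip_width: 0.0001
grasp_force: 0.0
pos [ 0.5754 -0.0628  0.0783] shift [-105.     0.4   -0.6] turn [-0.001 -0.     0.001] t 20.88 q [-0.12  0.32 -0.38  0.58  0.02  1.51] w 0.0001 F [ 0.7 -0.2  0.5]
```

```bash
python3 -m creep '[[[-6,0,0],[0,0,0]],[[-6,0,0],[0,0,0]],[[-5,0,0],[0,0,0]],[[-5,0,0],[0,0,0]],[[-6,0,0],[0,0,0]],[[-8,0,0],[0,0,0]],[[-8,0,0],[0,0,0]],[[-8,0,0],[0,0,0]],[[-8,0,0],[0,0,0]],[[-8,0,0],[0,0,0]],[[-8,0,0],[0,0,0]],[[-8,0,0],[0,0,0]]]'
python3 -m creep '[[[-5,0,0],[0,0,0]],[[-5,0,0],[0,0,0]],[[-3,0,0],[0,0,0]],[[-2,0,0],[0,0,0]],[[0,0,0],[0,0,0]]]'
python3 -c "
from red import *
red('s6')
delta(tilted(.046,.005,0,0),SY,-.3,SY)"
```

```text
clock: 22.38
eef_pos: [0.5711, -0.1468, 0.0791]
tool_rot: [0.718, 0.679, 0.103, 0.109]
ft_force: [-0.2, 2.4, 2.4]
grip_width: 0.0002
grasp_force: 1.6
clock: 23.0
eef_pos: [0.57, -0.1617, 0.0789]
tool_rot: [0.719, 0.679, 0.102, 0.109]
ft_force: [1.3, 1.5, 0.4]
grip_width: 0.0002
grasp_force: 1.0
side 366 y [-0.1197 -0.1178 -0.0656  0.0161  0.0375] up [0.0407 0.0601 0.0882 0.0904 0.0918] off [-0.0011 -0.      0.0031  0.0066  0.008 ] z [0.0701 0.0889 0.1153 0.1177 0.119 ]
top 141 y [-0.1267 -0.1138 -0.0906 -0.0585 -0.0463] up [0.0044 0.0209 0.0794 0.0914 0.095 ] off [0.0028 0.0043 0.0098 0.0124 0.0136] z [0.038  0.0536 0.1088 0.119  0.1227]
pos [ 0.5697 -0.1616  0.0786] shift [-6.   0.4 -0.3] turn [-0.001  0.     0.001] t 23.1 q [-0.31  0.34 -0.33  0.6   0.07  1.32] w -0.0002 F [1.2 1.5 0.8]
```

View pics/s6.png

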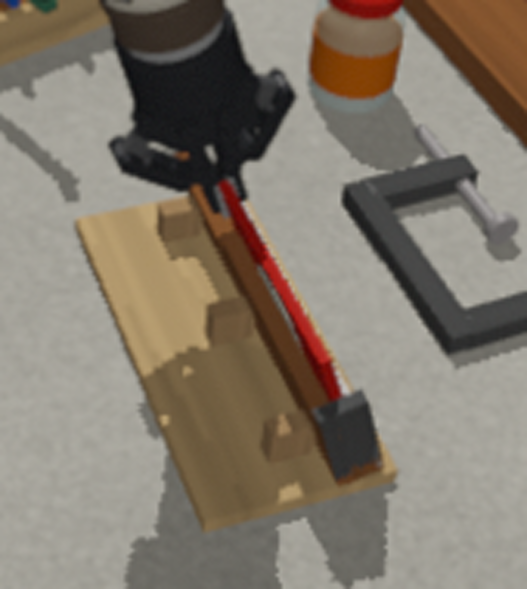

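The template is still leaning flat, a few millimetres short of the stop. I'll creep on until the force rises.

```bash
python3 -m creep '[[[-2,0,0],[0,0,0]],[[-2,0,0],[0,0,0]],[[-1,0,0],[0,0,0]],[[0,0,0],[0,0,0]]]'
python3 -m creep '[[[-1,0,0],[0,0,0]],[[-1,0,0],[0,0,0]],[[0,0,0],[0,0,0]]]'
```

```text
clock: 23.6
eef_pos: [0.5694, -0.1668, 0.0787]
tool_rot: [0.719, 0.679, 0.102, 0.109]
ft_force: [0.3, -0.1, 1.0]
grip_width: -0.0
grasp_force: 0.2
clock: 23.98
eef_pos: [0.5693, -0.1679, 0.0787]
tool_rot: [0.718, 0.679, 0.103, 0.108]
ft_force: [0.8, 2.3, 1.0]
grip_width: 0.0003
grasp_force: 1.4
```

```bash
python3 -m creep '[[[-1,0,0],[0,0,0]],[[-1,0,0],[0,0,0]],[[0,0,0],[0,0,0]]]'
python3 -m creep '[[[-1,0,0],[0,0,0]],[[-0.5,0,0],[0,0,0]],[[0,0,0],[0,0,0]]]'
```

```text
clock: 24.35
eef_pos: [0.5694, -0.1679, 0.0787]
tool_rot: [0.718, 0.68, 0.104, 0.107]
ft_force: [-0.3, 8.2, 1.4]
grip_width: -0.0
grasp_force: 4.2
clock: 24.72
eef_pos: [0.5693, -0.1678, 0.0787]
tool_rot: [0.717, 0.681, 0.105, 0.106]
ft_force: [0.3, 13.1, 2.7]
grip_width: -0.0001
grasp_force: 6.1
```

The force rises with no further motion, so it's snug. Backing off, lifting, and checking.

```bash
python3 -m creep '[[[3,0,0],[0,0,0]],[[8,0,0],[0,0,0]],[[10,0,0],[0,0,0]],[[0,0,-20],[0,0,0]],[[0,0,-30],[0,0,0]],[[0,0,-35],[0,0,0]],[[0,0,-35],[0,0,0]],[[0,0,0],[0.15,0,0]],[[0,0,0],[0.15,0,0]],[[0,0,0],[0,0,0]]]' 36
python3 -c "
from red import *
red()
delta([.5045,.053,.205],.305)"
```

```text
clock: 25.98
eef_pos: [0.5372, -0.1489, 0.1918]
tool_rot: [0.726, 0.687, -0.001, -0.001]
ft_force: [-0.0, 0.8, 0.0]
grip_width: 0.0359
grasp_force: 0.0
side 288 y [-0.1264 -0.1239 -0.0639  0.0096  0.0299] up [0.0494 0.0683 0.0886 0.0908 0.092 ] off [-0.0004  0.0005  0.0031  0.0064  0.0084] z [0.0778 0.0957 0.1156 0.118  0.1198]
top 40 y [-0.1341 -0.1256 -0.1174 -0.1067 -0.1018] up [0.0222 0.0466 0.0843 0.0902 0.0932] off [-0.0014  0.0013  0.0063  0.01    0.0122] z [0.0548 0.0775 0.1124 0.1172 0.1202]
pos [ 0.5352 -0.1488  0.1926] shift [199.7 -41.9 -12.4] turn [ 0.     0.    -0.361] t 26.07 q [-0.27  0.37  0.08  1.28 -0.    1.36] w 0.0363 F [0.1 0.5 0.7]
```

```bash
python3 -m creep '[[[20,-4,-4],[0,0,0]],[[25,-5,-4],[0,0,0]],[[25,-5,-4],[0,0,0]],[[25,-6,0],[0,0,0]],[[25,-6,0],[0,0,0]],[[25,-6,0],[0,0,0]],[[25,-5,0],[0,0,0]],[[20,-4,0],[0,0,0]],[[10,-1,0],[0,0,-0.18]],[[0,0,0],[0,0,-0.18]],[[0,0,0],[0,0,0]],[[0,0,0],[0,0,0]]]'
python3 -c "
from h import *
for n in ('side','top'):
    p=vision.camera(n);C=cloud(p)
    m=(C[...,2]>.125)&(C[...,2]<.155)&(C[...,0]>.48)&(C[...,0]<.54)&(C[...,1]>.02)&(C[...,1]<.09)
    P=C[m]; print(n,len(P),np.median(P,0).round(4),P.min(0).round(4),P.max(0).round(4))
    print([(r['score'],at_z(p,r['position'],.149).round(4)) for r in vision.place_of(p,'keeper_peg')[:2]])
delta([.5045,.053,.125],.305)"
```

```text
clock: 27.58
eef_pos: [0.5038, 0.0534, 0.2063]
tool_rot: [0.593, 0.805, 0.001, 0.0]
ft_force: [-0.9, 0.6, -0.8]
grip_width: 0.036
grasp_force: 0.0
side 61 [0.5096 0.0515 0.1395] [0.5038 0.0463 0.1251] [0.5161 0.0624 0.1498]
[(0.57, array([0.5052, 0.0568, 0.149 ]))]
  return _methods._mean(a, axis=axis, dtype=dtype,
  ret = um.true_divide(
Traceback (most recent call last):
ValueError: zero-size array to reduction operation minimum which has no identity
```

```bash
python3 -m creep '[[[-2,5.5,10],[0,0,0]],[[0,0,25],[0,0,0]],[[0,0,25],[0,0,0]],[[0,0,15],[0,0,0]],[[0,0,6],[0,0,0]],[[0,0,0],[0,0,0]]]'
python3 -m creep '[[[0.7,10.6,0],[0,0,-0.065]],[[1.4,21.3,0],[0,0,-0.129]],[[1.4,21.3,0],[0,0,-0.129]],[[1.4,21.3,0],[0,0,-0.129]],[[1.4,21.3,0],[0,0,-0.129]],[[1.4,21.3,0],[0,0,-0.129]],[[1.4,21.3,0],[0,0,-0.129]],[[1.4,21.3,0],[0,0,-0.129]],[[1.4,21.3,0],[0,0,-0.129]],[[0,0,0],[0,0,0]]]'
python3 -c "
from h import *
d=bot.get_obs()['eef_pos'][:2]-np.array([.4538,.2099]); print('r',np.hypot(*d),'theta',.232-np.arctan2(d[1],d[0]))
delta([.6144,.2478,.125],1.803)"
```

```text
clock: 28.48
eef_pos: [0.5105, 0.0528, 0.1245]
tool_rot: [0.592, 0.806, -0.0, -0.0]
ft_force: [-0.1, 0.1, 0.2]
grip_width: 0.0362
grasp_force: 0.0
clock: 29.72
eef_pos: [0.6244, 0.1847, 0.1254]
tool_rot: [0.084, 0.996, 0.0, 0.001]
ft_force: [0.5, 0.6, 0.3]
grip_width: 0.0358
grasp_force: 0.0
r 0.17239786816593453 theta 0.378470315617466
pos [0.6244 0.1847 0.1254] shift [20.4 60.5  0.4] turn [ 0.001  0.002 -0.401] t 29.73 q [0.29 0.6  0.27 1.24 0.   0.46] w 0.0358 F [0.5 0.6 0.3]
```

```bash
python3 -m creep '[[[7,10,0],[0,0,-0.065]],[[1.4,20,0],[0,0,-0.125]],[[1.4,20,0],[0,0,-0.125]],[[0.7,12,0],[0,0,-0.07]],[[0.3,8,0],[0,0,-0.04]],[[0,0,0],[0,0,0]]]'
python3 -c "
from h import *
d=bot.get_obs()['eef_pos'][:2]-np.array([.4538,.2099]); print('r',np.hypot(*d),'theta',.232-np.arctan2(d[1],d[0]))
delta([.6144,.2478,.125],1.803)"
```

```text
clock: 30.48
eef_pos: [0.6128, 0.2537, 0.125]
tool_rot: [-0.127, 0.992, 0.0, 0.0]
ft_force: [0.5, 0.5, 0.6]
grip_width: 0.036
grasp_force: 0.0
r 0.1649301022042393 theta -0.03707834776775196
pos [0.6128 0.2537 0.125 ] shift [-0.1 -6.2 -0. ] turn [0.    0.    0.022] t 30.48 q [ 0.39  0.62  0.31  1.26 -0.    0.14] w 0.036 F [0.5 0.5 0.6]
```

Push a bit further until the shut stop is felt.

```bash
python3 -m creep '[[[0,3,0],[0,0,0]],[[0,3,0],[0,0,0]],[[0,0,0],[0,0,0]]]'
python3 -m creep '[[[0,1.5,0],[0,0,0]],[[0,1.5,0],[0,0,0]],[[0,0,0],[0,0,0]]]'
```

```text
clock: 30.85
eef_pos: [0.6113, 0.2597, 0.1246]
tool_rot: [-0.127, 0.992, 0.0, -0.0]
ft_force: [-0.5, -0.1, -0.7]
grip_width: 0.0358
grasp_force: 0.0
clock: 31.22
eef_pos: [0.6113, 0.2599, 0.1245]
tool_rot: [-0.126, 0.992, -0.002, 0.0]
ft_force: [1.9, -6.8, 0.8]
grip_width: 0.0362
grasp_force: 3.5
```

Stop felt. Back to centre, straight up, then check everything.

```bash
python3 -m creep '[[[0,-6,0],[0,0,0]],[[0,-6,0],[0,0,0]],[[0,0,-15],[0,0,0]],[[0,0,-30],[0,0,0]],[[0,0,-30],[0,0,0]],[[0,0,-30],[0,0,0]],[[30,0,-10],[0,0,0]],[[40,0,0],[0,0,0]],[[40,0,0],[0,0,0]],[[40,0,0],[0,0,0]],[[20,0,0],[0,0,0]],[[0,0,0],[0,0,0]]]'
python3 -c "
from red import *
red()
for n in('top','side'):
    p=vision.camera(n);C=cloud(p)
    hsv=cv2.cvtColor(p['image'],cv2.COLOR_BGR2HSV).astype(int)
    m=(C[...,2]>.113)&(C[...,2]<.125)&(C[...,0]>.4)&(C[...,0]<.66)&(C[...,1]>.02)&(C[...,1]<.3)&(hsv[...,0]>55)&(hsv[...,0]<95)
    P=C[m]; l=cv2.fitLine(P[:,:2].astype(np.float32),cv2.DIST_HUBER,0,.01,.01).ravel(); print(n,len(P),'keeper',.232-np.arctan(l[1]/l[0]))
    k=(C[...,2]>.13)&(C[...,2]<.155)&(C[...,0]>.58)&(C[...,0]<.65)&(C[...,1]>.2)&(C[...,1]<.29); print('peg',k.sum(),np.median(C[k],0).round(4) if k.any() else '')
    cv2.imwrite(f'pics/{n}9.png',p['image'])
print(bot.get_obs()['ft_force'],bot.get_obs()['eef_pos'])"
```

```text
clock: 32.72
eef_pos: [0.4484, 0.2083, 0.2414]
tool_rot: [-0.128, 0.992, 0.001, 0.001]
ft_force: [-0.4, 0.3, -0.6]
grip_width: 0.036
grasp_force: 0.0
side 307 y [-0.1259 -0.1239 -0.0625  0.009   0.0295] up [0.0504 0.0693 0.0886 0.0905 0.0921] off [-0.0004  0.0004  0.0032  0.0067  0.0085] z [0.0789 0.0968 0.1158 0.118  0.1199]
top 325 y [-0.1291 -0.1134 -0.0411  0.0236  0.0331] up [0.004  0.0197 0.0801 0.0914 0.0944] off [0.0005 0.0037 0.0094 0.014  0.0161] z [0.0381 0.0524 0.1096 0.119  0.122 ]
top 192 keeper -0.00433293
peg 27 [0.6134 0.2468 0.1477]
side 276 keeper 0.013430908
peg 38 [0.6127 0.2432 0.1414]
[ 0.24209578 -0.09576256  0.80185122] [0.4501574  0.20848438 0.23994848]
```

View pics/side9.png

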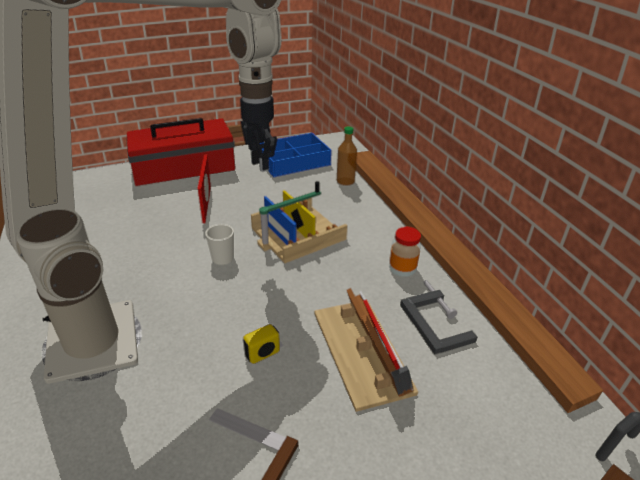

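The keeper is shut over blue and yellow, running from (265,208) to (318,187). The red template is against the stop at (380,335), the bystanders haven't moved, and the arm is clear.

```bash
python3 -c "
from h import *
print(workorder.job_done())"
```

```text
the job is handed in; nothing more can be done
None
```

I handed the job in at about 33 s of the 72 s allowed. The last camera check showed the red template let go, leaning on the ledge and snug against the end stop. The keeper bar was shut within about 0.02 rad, blue and yellow were still in their slots, the other bench items looked unmoved, and the arm was clear. The hand-in call returned no verdict.

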